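Shift the gear selector on the test fixture into the slot that the pilot lamp calls for

TASK

A gear selector is clamped in the orange test fixture and the tester has lit one green pilot lamp. Push its lever with the fingers, without gripping it, through the gate until it is fully home in the slot beside the lit lamp, then let go of it. Do not run the lever into any other slot on the way, and leave the loose things on the fixture where they are.

Things in the scene. Friction and masses are not known exactly. Their poses are not given: they have to be found in the camera images.
- fixture: orange test fixture, 300 x 400 mm, deck 45 mm above the bench, fixed; it may stand turned. Origin: at bench height, straight below the lever's pivot (pivot 67 mm up). x = away from the robot at zero yaw ('far'), y = to its left, z up. A black selector housing is clamped on the deck. Red-handled clamps at left and right reach 114 mm, lamp bars with lamps 156 mm above the bench
- gate_neutral (a point): middle of the steel gate plate's top, 140 mm above the bench, over the pivot. The gate has 3 lanes along the fixture's x at y = -24, 0, +24 mm, joined by one cross lane along y at x = 0 (neutral): 3 far and 3 near slots. Lanes are 14 mm wide, the stem 11 mm (1.5 mm play each side); ribs between lanes are 10 mm thick with round noses. To change lanes the lever must stand at neutral
- yoke (a joint): sideways lean of the lever (rad), about the fixture's x axis: 0 = middle lane, + = leaning left (+y of the fixture); +-0.33 = left / right lane. No spring: it stays where it is left; moving it takes about 2 N at the knob
- lever (a joint): fore-and-aft lean of the lever (rad): 0 = neutral, + = leaning far (+x of the fixture); +-0.26 to 0.28 = against the end of a far / near slot; to pass sideways it must be within about 0.02 of 0. No spring: it stays where it is left; about 2 N at the knob. Starts part-way in the middle lane
- knob_center (a point): centre of the lever's black knob, a rounded block 40 x 40 mm, 46 mm high, bright disc on top, flat faces along the fixture's x and y; 175 mm from the pivot. With yoke a, lever b it lies in the fixture's frame at x = 175 sin b, y = 175 sin a cos b, z = 67 + 175 cos a cos b (mm): about 50 mm from neutral at a slot's end, 57 mm from middle to outer lane
- stem_at_gate (a point): point on the lever's axis 70 mm from the pivot, where the stem passes the gate plate
- lamp_lit: the lit pilot lamp, bright green lens, 16 mm across in a steel ring, on the black lamp bar just beyond the end of the slot that it calls for: 46 mm far or near of neutral, at y = +24 or -24 mm in the fixture's frame (always one of the four outer slots). Origin: centre of its underside, 148 mm above the bench; 7 mm tall
- lamp_dark1: dark pilot lamp (not lit) of another outer slot, placed likewise
- lamp_dark2: dark pilot lamp (not lit) of another outer slot, placed likewise
- lamp_dark3: dark pilot lamp (not lit) of another outer slot, placed likewise
- screwdriver: loose blue-handled screwdriver, 160 mm long, lying on the deck at the right of the selector; origin on its underside at mid-length, x along it. Leave alone
- spare_knob: loose spare knob, 40 x 40 mm, 54 mm high, standing on the deck at the far left; origin under its centre. Leave alone
- grease_jar: loose small jar with yellow lid, 38 mm across, 48 mm high, standing on the deck at the far right; origin under its centre. Leave alone

How it is judged:
By the outcome, as a careful person would: the job done as asked, in the order asked, and still so for the second after the job is handed in, with the robot touching nothing.
It also fails if it takes over 54 s, if anything falls off the work surface, if the arm or the gripper's body presses on something with over 40 N, if the wrist force passes 120 N, or if a joint passes its speed limit or range.

ROBOT

A 6-joint arm with a two-finger parallel gripper is mounted at the origin on the work surface. World frame = base frame: x ahead of the robot, y to its left, z up, the work surface at z = 0. Lengths are in m, angles in rad, forces in N, time in s.
With the tool pointing down it reaches from about 0.375 to 0.975 m from the base axis. Payload 3.8 kg.
Tool frame: the origin (TCP) lies midway between the tips of the shut fingers; the grasp point (between the pads) lies 19 mm behind it; z points along the fingers, y is the direction in which the jaws open and shut (so a half turn about z gives the same grasp; the last joint's range is limited). The gripper opens to 85 mm and grips with 20 to 120 N. Pads are 22 mm wide; open, the fingers measure 114 mm over their backs; the gripper's body (76 mm by 85 mm) begins 54 mm behind the grasp point. The pads swing forward as they close: fully open they stand 13 mm farther back than shut.
Start: joints at [1.205, 0.264, 1.604, -0, 1.274, -0.037], TCP at [0.218, 0.639, 0.231] pointing down, gripper open.
Joint ranges: [-2.63, 2.63], [-0.94, 2.18], [0.31, 2.57], [-1.31, 4.45], [0, 2.66], [-2.55, 2.55]. Speed limits (rad/s): [2.57, 2.57, 3.14, 3.14, 3.14, 3.14].

INTERFACE

Orientations are given as a rotation vector (axis times angle).
In Python, from workcell import readout, read_camera, camera_params, bot gives the robot as it stands.
- The arm moves only by the tool apply_moves, never from a script. Its argument "plan" is a list that holds one entry, the list of rows, each a list of 7 numbers: the shift along the tool's x, y, z each as a share of 1000 mm, from -1 to 1, then the turn, a rotation vector about the tool's x, y, z each as a share of pi rad, from -1 to 1, then the gripper command: -1 is fully open, 1 is shut, values between are in proportion. A call has exactly 8 rows; each row is the pose to reach, as a shift and turn from the pose commanded when the call began, along the tool's axes at that moment, turning the shorter way round; what a row does not reach only later rows make up. A row lasts 1/12 s, in which the tool goes at most 41.7 mm and 7.16 degrees, less where a joint would pass 70% of its speed; a pose out of reach is approached as far as the arm can. A call with a number of a shift or a turn outside -1 to 1 is refused whole. A call with a gripper value outside its range is refused whole. The fingers move at their own pace and stop on an object; "force" is the grip in N (left out, the last holds). Time passes only in rows, so rows that repeat a pose let the fingers close, or fill a call up. It gives the time, the measured TCP pose, the force and the opening at its end, in the units of the state.
- readout.read_state(): the state, without advancing time (a new reading comes with each control period).
- read_camera(name): name is "side" or "top"; returns the picture (400x640x3 uint8, red, green, blue); there is no depth.
- camera_params(name): a dict with "fovy" (degrees; the focal length in pixels is half the picture's height over the tangent of half this angle, whatever the lens; pixels are square), "cx", "cy" (the principal point, pixels), "rvec" (rotation vector, rad) and "tvec" (3), from world to camera coordinates, as OpenCV has them. Camera axes: x right, y down, z forward; pixel columns grow to the right and rows downward; lengths in m; the calibration is good to about 2 mm. A picture is of the moment at which its call begins. camera_params takes no time and is no camera call.
- bot.finish_job(): hands the job in, once; it reports no verdict.
The state is a dict: "time": time; "q": joint angles; "joint_vel": joint speeds; "joint_torque": joint torques, N m; "tool_pos": TCP position; "tcp_rot": TCP orientation; "wrist_force": force on the tool from outside, world axes, zero at the start; "torque": the same for the moment, N m; "width": opening from 0.0 (shut) to 1.0 (fully open).
Only numpy, scipy, OpenCV 4.12 (cv2) and the standard library are available. Lean on these libraries where they do the work, as an engineer would, in place of code of your own. Each camera call takes 0.05 s, during which the arm holds its last target.

## Working session

There is one attempt and no reset: what is moved stays moved. The work goes in short steps, Python scripts to look and compute and a tool call to move; the robot and the scene stay as the last step left them, time stands still between calls to the robot, and variables do not carry over. Pictures are saved under pics/ and viewed, and the job is handed in when it is done.

Besides the shell and the picture viewer there is one more tool, called after "Emit:" as a command line: name --argument value ..., lists and objects as JSON in quotes. apply_moves: Moves the arm, as the interface text tells. Shift numbers are shares of 1000 mm and turn numbers shares of pi rad, none past 1 either way. Its arguments: {"type":"object","properties":{"plan":{"type":"array","items":{"type":"array","items":{"type":"array","items":{"type":"number","minimum":-1,"maximum":1}}}},"force":{"type":"number"}},"required":["plan"]}

```bash
ls; mkdir -p pics; python3 - <<'E'
from workcell import readout, read_camera, camera_params, bot
import cv2
print(readout.read_state())
for n in("side","top"):
    print(n,camera_params(n)); cv2.imwrite(f"pics/{n}0.png",read_camera(n)[:,:,::-1])
E
```

```text
pics
{'time': 0.0, 'q': array([ 1.20505410e+00,  2.64740324e-01,  1.60538014e+00,  9.16362791e-06,
        1.27370401e+00, -3.69228738e-02]), 'joint_vel': array([ 0.00036486, -0.00081369,  0.00149299,  0.00172195, -0.00069231,
       -0.00114192]), 'joint_torque': array([ 1.20403594e-03, -5.15105438e+01, -3.67319298e+01,  1.53665019e-04,
        1.27489446e-02,  1.26416816e-05]), 'tool_pos': array([0.21772536, 0.63814485, 0.22996736]), 'tcp_rot': array([-0.51411388, -3.09877744,  0.00343167]), 'wrist_force': array([ 1.06074783,  0.1954554 , -0.80441169]), 'torque': array([-0.00362022,  0.03929757, -0.00048038]), 'width': 1.0004292199429636}
side {'fovy': 51.07511075604039, 'cx': 321.98497807760936, 'cy': 205.39912322959725, 'rvec': array([ 2.26308193, -0.84633473,  0.30970679]), 'tvec': array([-0.41589769,  0.40289552,  0.59273746])}
top {'fovy': 42.74140618184625, 'cx': 320.31188318912353, 'cy': 204.09212150410033, 'rvec': array([ 2.15754712, -2.15859457,  0.14064076]), 'tvec': array([0.01268662, 0.59325597, 1.06725786])}
```

View pics/side0.png

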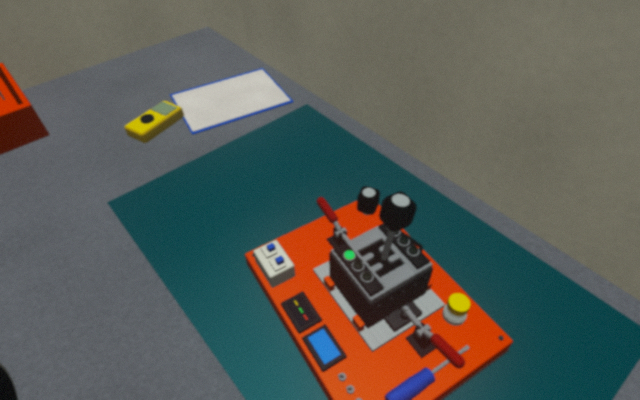

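View pics/top0.png

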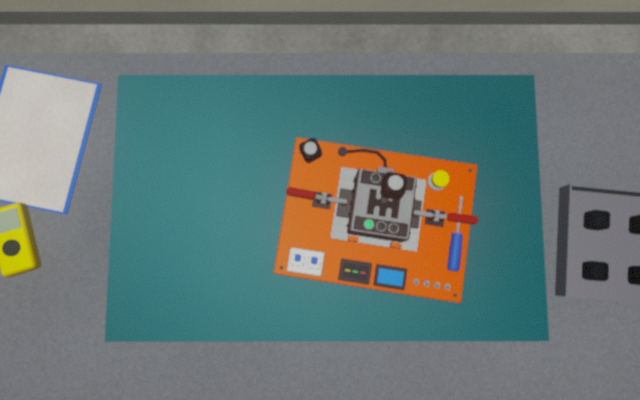

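```bash
cat > h.py <<'E'
import cv2,numpy as np
from workcell import readout, read_camera, camera_params, bot
def cam(n):
    p=camera_params(n);f=200/np.tan(np.radians(p['fovy'])/2)
    K=np.array([[f,0,p['cx']],[0,f,p['cy']],[0,0,1]]);R=cv2.Rodrigues(p['rvec'])[0]
    return K,R,p['tvec']
def ray(n,u,v):
    K,R,t=cam(n);d=R.T@np.linalg.inv(K)@[u,v,1];return -R.T@t,d
def onz(n,u,v,z):
    c,d=ray(n,u,v);return c+d*(z-c[2])/d[2]
def tri(a,b):
    (Ka,Ra,ta),(Kb,Rb,tb)=cam('side'),cam('top')
    X=cv2.triangulatePoints(Ka@np.c_[Ra,ta],Kb@np.c_[Rb,tb],np.array(a,float).reshape(2,1),np.array(b,float).reshape(2,1))[:,0]
    return X[:3]/X[3]
def proj(n,P):
    K,R,t=cam(n);return cv2.projectPoints(np.array(P,float).reshape(-1,3),cv2.Rodrigues(R)[0],t,K,None)[0][:,0]
E
python3 - <<'E'
from h import *
for n,(x0,y0,x1,y1) in dict(side=(300,170,480,310),top=(310,130,470,260)).items():
    im=cv2.imread(f"pics/{n}0.png")
    cv2.imwrite(f"pics/{n}0c.png",cv2.resize(im[y0:y1,x0:x1],None,fx=4.4,fy=4.4,interpolation=cv2.INTER_CUBIC))
    h=cv2.cvtColor(im,cv2.COLOR_BGR2HSV)
    m=cv2.inRange(h,(50,120,120),(80,255,255))
    k,l,s,c=cv2.connectedComponentsWithStats(m)
    print(n,[(s[i],c[i]) for i in range(1,k) if s[i][4]>15])
    m=cv2.inRange(h,(3,150,120),(14,255,255))
    if n=='top':
        m=cv2.morphologyEx(m,cv2.MORPH_OPEN,np.ones((3,3)));ct=max(cv2.findContours(m,0,2)[0],key=cv2.contourArea)
        b=cv2.boxPoints(cv2.minAreaRect(ct));print(b)
        P=np.array([onz('top',*q,.045)for q in b]);print(P,P.mean(0))
        hu=cv2.convexHull(ct);print(cv2.approxPolyDP(hu,4,True)[:,0])
E
```

```text
side [(array([344, 250,  11,  10,  79], dtype=int32), array([348.92405063, 254.16455696]))]
top [(array([365, 220,   8,   8,  41], dtype=int32), array([368.51219512, 223.70731707]))]
[[273.62064 272.50604]
 [286.74802 191.55374]
 [472.8541  221.7331 ]
 [459.7267  302.6854 ]]
[[ 0.44682258  0.11105195  0.045     ]
 [ 0.61952905  0.08466132  0.045     ]
 [ 0.55417964 -0.31393868  0.045     ]
 [ 0.38378282 -0.27983819  0.045     ]] [ 0.50107852 -0.0995159   0.045     ]
[[287 194]
 [469 222]
 [460 301]
 [275 272]]
```

View pics/side0c.png

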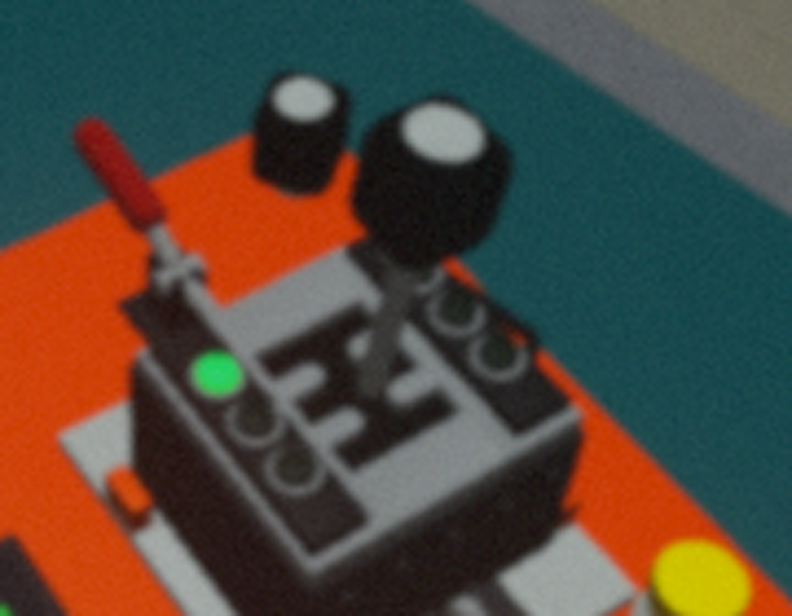

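View pics/top0c.png

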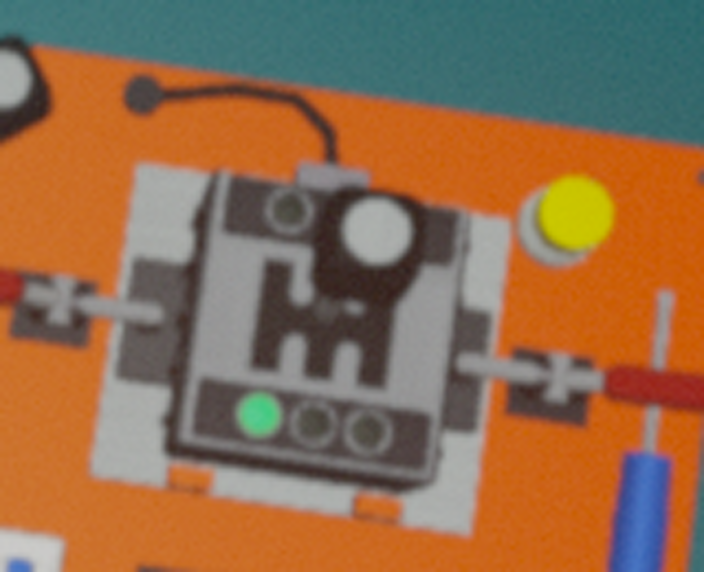

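```bash
python3 - <<'E'
from h import *
print('lamp',tri((348.9,254.2),(368.5,223.7)),onz('top',368.5,223.7,.155),onz('side',348.9,254.2,.155))
im=cv2.imread("pics/top0.png");h=cv2.cvtColor(im,cv2.COLOR_BGR2HSV)
m=cv2.inRange(h,(0,140,90),(16,255,255))
m=cv2.morphologyEx(m,cv2.MORPH_CLOSE,np.ones((25,25)))
ct=max(cv2.findContours(m,0,2)[0],key=cv2.contourArea)
ap=cv2.approxPolyDP(cv2.convexHull(ct),6,True)[:,0];print(ap)
for q in ap: print(onz('top',*q,.045))
# bright discs
for n in('side','top'):
    im=cv2.imread(f"pics/{n}0.png");h=cv2.cvtColor(im,cv2.COLOR_BGR2HSV)
    m=cv2.inRange(h,(0,0,150),(180,60,255));k,l,s,c=cv2.connectedComponentsWithStats(m)
    print(n,[(s[i].tolist(),c[i].round(1)) for i in range(1,k) if s[i][4]>15])
E
```

```text
lamp [ 0.54027233 -0.07958885  0.15541616] [ 0.54036114 -0.07966701  0.155     ] [ 0.54040693 -0.07932697  0.155     ]
[[297 138]
 [476 165]
 [477 220]
 [459 302]
 [274 272]]
[0.73768039 0.06318746 0.045     ]
[ 0.67774358 -0.32551166  0.045     ]
[ 0.55789971 -0.32296704  0.045     ]
[ 0.38519901 -0.27836172  0.045     ]
[0.44788042 0.11026309 0.045     ]
side [([173, 70, 117, 61, 3880], array([228.8,  99.1])), ([364, 189, 10, 7, 57], array([368.5, 192.1])), ([393, 195, 16, 10, 121], array([400.4, 199.7])), ([254, 241, 39, 36, 686], array([272.6, 259. ])), ([314, 262, 15, 18, 149], array([322.2, 270.3])), ([332, 289, 24, 30, 213], array([343.1, 303.4])), ([415, 290, 29, 29, 391], array([428.5, 302.9])), ([361, 321, 51, 28, 539], array([378.5, 334. ]))]
top [([0, 67, 97, 145, 10641], array([ 40.6, 135.9])), ([305, 142, 11, 12, 101], array([310. , 147.6])), ([330, 168, 27, 34, 333], array([345.2, 180.3])), ([428, 175, 12, 15, 45], array([431.2, 183. ])), ([389, 176, 14, 13, 145], array([395.3, 182. ])), ([415, 179, 11, 28, 180], array([420.2, 189.7])), ([355, 184, 16, 32, 291], array([361.6, 199.5])), ([399, 193, 14, 28, 241], array([405.6, 207. ])), ([459, 197, 4, 17, 35], array([460.1, 204.6])), ([331, 203, 18, 37, 359], array([339. , 227.1])), ([0, 209, 20, 24, 360], array([  8.7, 220.1])), ([374, 208, 5, 10, 22], array([376.1, 212.9])), ([421, 208, 5, 7, 16], array([422.6, 211.8])), ([386, 210, 4, 9, 23], array([388.1, 214.6])), ([401, 217, 20, 34, 260], array([411.9, 239.9])), ([457, 223, 2, 10, 20], array([457.5, 227.5])), ([358, 236, 33, 11, 195], array([373.9, 241.3])), ([287, 248, 37, 28, 765], array([305.2, 261.5]))]
```

```bash
cat >> h.py <<'E'
YAW=np.radians(-9.05);O=np.array([.5820,-.1105,0])
RF=np.array([[np.cos(YAW),-np.sin(YAW),0],[np.sin(YAW),np.cos(YAW),0],[0,0,1]])
def F2W(p): return (RF@(np.atleast_2d(p).T/1000)).T+O
def W2F(p): return (RF.T@(np.asarray(p)-O))*1000
E
python3 - <<'E'
from h import *
X=tri((400.4,199.7),(395.3,182.0));f=W2F(X);print(X,f)
r=f-[0,0,67];print(np.linalg.norm(r),'b',np.arctan2(r[0],r[2]),'a',np.arctan2(r[1],r[2]))
s=readout.read_state();print('tcp f',W2F(s['tool_pos']))
# overlay check
for n,(x0,y0,x1,y1) in dict(side=(300,170,480,310),top=(310,130,470,260)).items():
    im=cv2.imread(f"pics/{n}0.png");c=cv2.resize(im[y0:y1,x0:x1],None,fx=4.4,fy=4.4,interpolation=cv2.INTER_CUBIC)
    P=[(sx*46,y,155) for sx in(-1,1) for y in(-24,0,24)]+[(sx*27,y,140) for sx in(-1,0,1) for y in(-24,0,24)]
    for q in proj(n,F2W(P)): cv2.circle(c,tuple(int(t) for t in ((q-[x0,y0]+.5)*4.4)),4,(255,0,255),-1)
    cv2.imwrite(f"pics/{n}ov.png",c)
E
```

```text
[ 0.60239065 -0.11561375  0.26704251] [ 20.94118858  -1.84271247 267.04250768]
201.14406242604215 b 0.10430379022398188 a -0.009211343986516707
tcp f [-477.5396563   682.09318473  230.06158716]
```

```bash
python3 -c "
import cv2,numpy as np
a=cv2.imread('pics/sideov.png');b=cv2.imread('pics/topov.png');h=572
b=cv2.resize(b,(704,572));a=cv2.resize(a,(736,572));c=np.hstack([a,b]);cv2.imwrite('pics/ov.png',cv2.resize(c,(800,318),interpolation=cv2.INTER_AREA))"
```

```text
(no output)
```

View pics/ov.png

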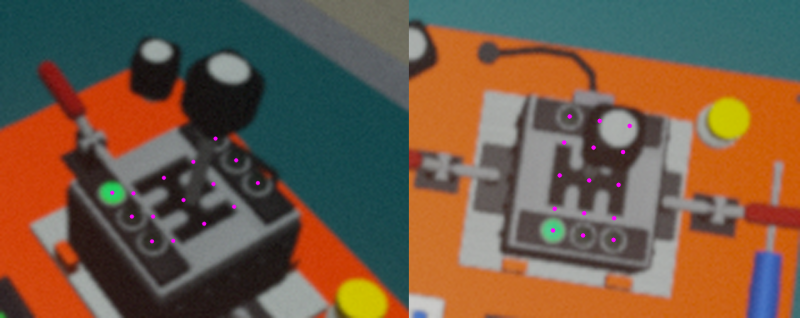

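```bash
cat >> h.py <<'E'
from scipy.spatial.transform import Rotation as Ro
def mv(*t):
    s=readout.read_state();R=Ro.from_rotvec(s['tcp_rot'])
    RT=Ro.from_matrix(np.c_[-RF[:,0],RF[:,1],[0,0,-1]])
    print('t',round(s['time'],2),'tcpF',W2F(s['tool_pos']).round(1),'Ff',(RF.T@s['wrist_force']).round(1),'w',round(s['width'],2))
    turn=(R.inv()*RT).as_rotvec()/np.pi
    for p in t: print(p,R.inv().apply(F2W(p)[0]-s['tool_pos']).round(4),turn.round(4))
E
python3 -c "
from h import *
mv((-477,682,320),(70,0,320))"
```

```text
t 0.1 tcpF [-477.5  682.1  230.1] Ff [-0.9  0.1  0.8] w 1.0
(-477, 682, 320) [-0.0005 -0.0002 -0.0899] [-0.0007 -0.0001 -0.0544]
(70, 0, 320) [-0.6555 -0.5793 -0.0888] [-0.0007 -0.0001 -0.0544]
```

Emit:
apply_moves --plan '[[[0,0,-0.04,0,0,0,1],[0,0,-0.08,0,0,0,1],[-0.6555,-0.5793,-0.09,-0.0007,0,-0.0544,1],[-0.6555,-0.5793,-0.09,-0.0007,0,-0.0544,1],[-0.6555,-0.5793,-0.09,-0.0007,0,-0.0544,1],[-0.6555,-0.5793,-0.09,-0.0007,0,-0.0544,1],[-0.6555,-0.5793,-0.09,-0.0007,0,-0.0544,1],[-0.6555,-0.5793,-0.09,-0.0007,0,-0.0544,1]]]'

```text
time: 0.77
tool_pos: [0.3421, 0.4197, 0.3136]
tcp_rot: [0.247, 3.132, 0.002]
wrist_force: [1.8, 0.9, -0.5]
width: -0.001
```

```bash
python3 -c "
from h import *
mv((70,0,320))"
```

```text
t 0.77 tcpF [-320.3  485.8  313.6] Ff [ 1.6  1.2 -0.5] w -0.0
(70, 0, 320) [-0.39   -0.4861 -0.0071] [ 0.0005 -0.      0.0002]
```

Emit:
apply_moves --plan '[[[-0.39,-0.486,-0.007,0.0005,0,0,1],[-0.39,-0.486,-0.007,0.0005,0,0,1],[-0.39,-0.486,-0.007,0.0005,0,0,1],[-0.39,-0.486,-0.007,0.0005,0,0,1],[-0.39,-0.486,-0.007,0.0005,0,0,1],[-0.39,-0.486,-0.007,0.0005,0,0,1],[-0.39,-0.486,-0.007,0.0005,0,0,1],[-0.39,-0.486,-0.007,0.0005,0,0,1]]]'

```text
time: 1.43
tool_pos: [0.5072, 0.1301, 0.317]
tcp_rot: [-0.248, -3.132, -0.001]
wrist_force: [1.2, 0.5, -0.3]
width: 0.001
```

```bash
python3 -c "
from h import *
mv((70,0,320))"
```

```text
t 1.43 tcpF [-111.7  225.8  317. ] Ff [ 1.1  0.7 -0.3] w 0.0
(70, 0, 320) [-0.1817 -0.2258 -0.0031] [ 0.0002 -0.0001 -0.    ]
```

Emit:
apply_moves --plan '[[[-0.165,-0.2,-0.003,0,0,0,1],[-0.165,-0.2,-0.003,0,0,0,1],[-0.165,-0.2,-0.003,0,0,0,1],[-0.165,-0.2,-0.003,0,0,0,1],[-0.165,-0.2,-0.003,0,0,0,1],[-0.165,-0.2,-0.003,0,0,0,1],[-0.165,-0.2,-0.003,0,0,0,1],[-0.165,-0.2,-0.003,0,0,0,1]]]'

```text
time: 2.1
tool_pos: [0.639, -0.0943, 0.3187]
tcp_rot: [-0.254, -3.13, -0.0]
wrist_force: [0.4, 0.4, -0.4]
width: 0.001
```

```bash
python3 -c "
from h import *
mv((70,0,320),(72,0,225))"
```

```text
t 2.1 tcpF [ 53.8  25.  318.7] Ff [ 0.3  0.4 -0.4] w 0.0
(70, 0, 320) [-0.0163 -0.0249 -0.0013] [ 0.     -0.0005 -0.0012]
(72, 0, 225) [-0.0185 -0.0249  0.0937] [ 0.     -0.0005 -0.0012]
```

Emit:
apply_moves --plan '[[[-0.0185,-0.025,0,0,0,0,1],[-0.0185,-0.025,0,0,0,0,1],[-0.0185,-0.025,0.03,0,0,0,1],[-0.0185,-0.025,0.06,0,0,0,1],[-0.0185,-0.025,0.094,0,0,0,1],[-0.0185,-0.025,0.094,0,0,0,1],[-0.0185,-0.025,0.094,0,0,0,1],[-0.0185,-0.025,0.094,0,0,0,1]]]'

```text
time: 2.77
tool_pos: [0.6532, -0.1179, 0.228]
tcp_rot: [0.246, 3.13, 0.001]
wrist_force: [0.6, 0.4, 0.4]
width: -0.001
```

```bash
cat > look.py <<'E'
from h import *
import sys
ims={n:read_camera(n)[:,:,::-1].copy() for n in('side','top')}
o=[]
for n,(x0,y0,x1,y1) in dict(side=(310,140,490,310),top=(310,130,470,260)).items():
    im=ims[n];o.append(cv2.resize(im[y0:y1,x0:x1],(400,int(400*(y1-y0)/(x1-x0))),interpolation=cv2.INTER_CUBIC))
    h=cv2.cvtColor(im,cv2.COLOR_BGR2HSV);m=cv2.inRange(h,(0,0,150),(180,60,255));k,l,s,c=cv2.connectedComponentsWithStats(m)
    print(n,[(s[i][2:].tolist(),c[i].round(1).tolist()) for i in range(1,k) if 60<s[i][4]<200])
H=max(q.shape[0] for q in o);o=[cv2.copyMakeBorder(q,0,H-q.shape[0],0,0,0) for q in o]
cv2.imwrite(f'pics/{sys.argv[1]}.png',np.hstack(o))
E
python3 look.py a1; python3 -c "
from h import *
mv((70,0,225))"
```

```text
side [([19, 10, 106], [163.3, 107.8]), ([12, 9, 72], [368.4, 191.9]), ([16, 12, 142], [400.3, 199.9]), ([17, 12, 64], [371.5, 236.9]), ([15, 19, 167], [322.2, 270.6]), ([18, 16, 84], [403.7, 274.0])]
top [([10, 45, 74], [392.4, 70.1]), ([19, 12, 170], [390.1, 112.4]), ([21, 12, 178], [479.3, 131.5]), ([11, 12, 109], [310.0, 147.6]), ([22, 12, 191], [378.4, 176.5]), ([14, 15, 61], [432.0, 184.0]), ([13, 14, 144], [395.8, 182.3]), ([11, 29, 191], [420.1, 190.0]), ([12, 14, 118], [407.3, 198.0]), ([21, 11, 196], [472.8, 197.1])]
t 2.87 tcpF [ 72.8   3.4 229.8] Ff [0.1 0.4 0.7] w -0.0
(70, 0, 225) [ 0.0028 -0.0034  0.0048] [0.0001 0.0017 0.0002]
```

View pics/a1.png

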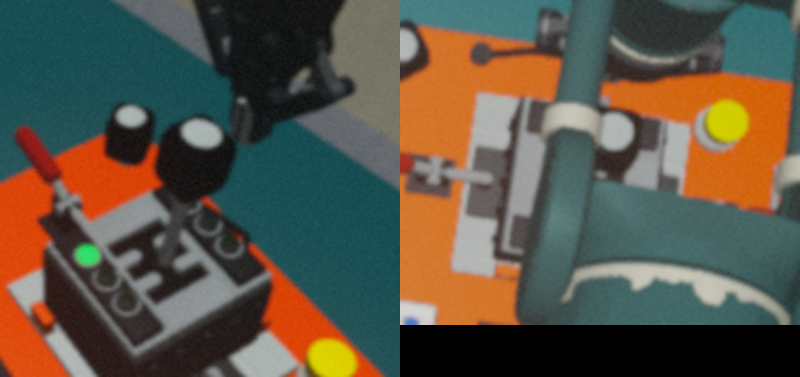

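Emit:
apply_moves --plan '[[[0.008,-0.0034,0.002,0,0,0,1],[0.016,-0.0034,0.002,0,0,0,1],[0.022,-0.0034,0.002,0,0,0,1],[0.025,-0.0034,0.002,0,0,0,1],[0.028,-0.0034,0.002,0,0,0,1],[0.031,-0.0034,0.002,0,0,0,1],[0.031,-0.0034,0.002,0,0,0,1],[0.031,-0.0034,0.002,0,0,0,1]]]'

```text
time: 3.53
tool_pos: [0.6216, -0.1174, 0.2244]
tcp_rot: [0.248, 3.131, 0.001]
wrist_force: [1.8, -0.7, 1.4]
width: 0.001
```

```bash
cat > lev.py <<'E'
from h import *
import sys
def meas(im,n):
    h=cv2.cvtColor(im,cv2.COLOR_BGR2HSV);m=cv2.inRange(h,(0,0,150),(180,60,255));k,l,s,c=cv2.connectedComponentsWithStats(m)
    piv=O+[0,0,.067]
    for i in range(1,k):
        if not 60<s[i][4]<200: continue
        c0,d=ray(n,*c[i]);d=d/np.linalg.norm(d);w=c0-piv;B=w@d;D=B*B-(w@w-.201**2)
        if D<0: continue
        p=W2F(c0+d*(-B-np.sqrt(D)))-[0,0,67]
        if p[2]<175 or abs(p[1])>80 or abs(p[0])>65: continue
        print(n,s[i].tolist(),c[i].round(1),'yoke %.3f lever %.3f'%(np.arctan2(p[1],p[2]),np.arcsin(p[0]/201)))
for n in('side','top'):
    im=read_camera(n)[:,:,::-1].copy();meas(im,n)
    if len(sys.argv)>1:
        x0,y0,x1,y1=dict(side=(310,140,490,310),top=(310,130,470,260))[n]
        cv2.imwrite(f'pics/{sys.argv[1]}_{n}.png',cv2.resize(im[y0:y1,x0:x1],None,fx=3.5,fy=3.5,interpolation=cv2.INTER_CUBIC))
E
python3 lev.py b1;python3 -c "
from h import *
mv((31,0,228))"
```

```text
side [363, 188, 12, 8, 71] [368.5 191.8] yoke 0.188 lever -0.032
side [386, 197, 17, 12, 158] [394.1 202.4] yoke -0.009 lever 0.048
side [358, 227, 22, 20, 87] [370.6 236.8] yoke -0.150 lever -0.255
top [390, 182, 12, 14, 130] [395.4 188.8] yoke -0.018 lever 0.045
t 3.63 tcpF [ 40.3  -0.5 224.1] Ff [ 0.8 -0.2  1. ] w -0.0
(31, 0, 228) [ 0.0093  0.0005 -0.0039] [ 0.0002 -0.      0.    ]
```

Emit:
apply_moves --plan '[[[0.003,0,0,0,0,0,1],[0.005,0,0,0,0,0,1],[0.007,0,0,0,0,0,1],[0.0085,0,0,0,0,0,1],[0.0085,0,0,0,0,0,1],[0.0085,0,0,0,0,0,1],[0.0085,0,0,0,0,0,1],[0.0085,0,0,0,0,0,1]]]'

```text
time: 4.3
tool_pos: [0.6136, -0.1161, 0.225]
tcp_rot: [0.248, 3.13, 0.001]
wrist_force: [2.0, -0.4, 6.1]
width: 0.004
```

```bash
python3 lev.py b2;python3 -c "
from h import *
mv((31,0,228))"
```

```text
side [363, 188, 12, 9, 72] [368.5 191.9] yoke 0.187 lever -0.032
side [382, 199, 16, 12, 160] [389.6 204.6] yoke -0.009 lever 0.007
top [390, 187, 12, 14, 126] [394.9 193.6] yoke -0.019 lever 0.004
t 4.4 tcpF [ 32.1  -0.5 225. ] Ff [1.3 0.1 5.8] w -0.0
(31, 0, 228) [ 0.0011  0.0005 -0.003 ] [0.0002 0.0005 0.    ]
```

View pics/b2_side.png

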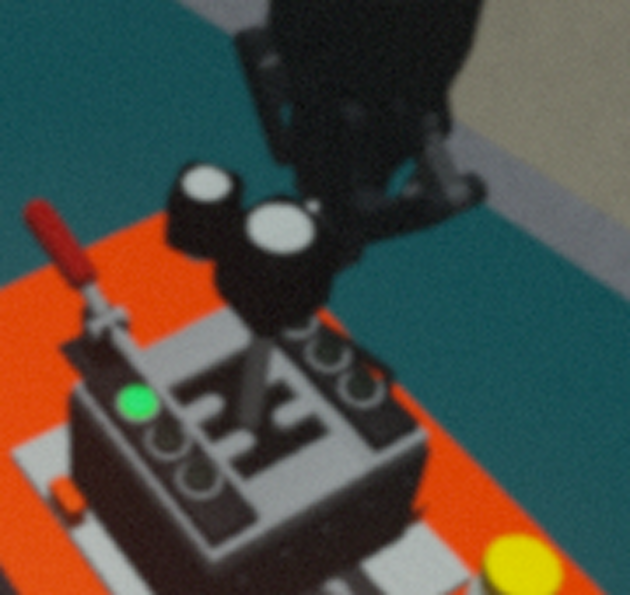

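View pics/b2_top.png

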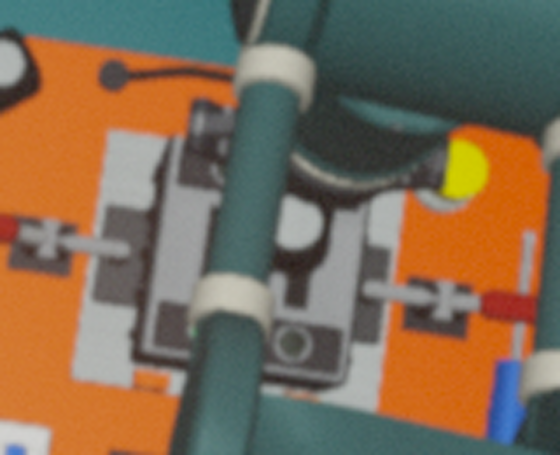

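Emit:
apply_moves --plan '[[[-0.03,0,0,0,0,0,1],[-0.03,-0.01,0,0,0,0,1],[-0.03,-0.04,0,0,0,0,1],[-0.03,-0.07,0,0,0,0,1],[-0.02,-0.07,0,0,0,0,1],[0.01,-0.07,0,0,0,0,1],[0.032,-0.07,0,0,0,0,1],[0.032,-0.07,0,0,0,0,1]]]'

```text
time: 5.07
tool_pos: [0.5653, -0.1792, 0.2222]
tcp_rot: [-0.249, -3.125, -0.004]
wrist_force: [-0.1, 1.0, 0.2]
width: -0.001
```

```bash
python3 lev.py b3;python3 -c "
from h import *
mv((0,-32,225),(0,0,225),(0,18,225))"
```

```text
side [363, 188, 12, 9, 78] [368.4 192. ] yoke 0.187 lever -0.033
top [388, 183, 14, 14, 160] [394.2 189.6] yoke -0.009 lever 0.037
t 5.17 tcpF [ -1.8 -70.4 223.3] Ff [0.4 0.5 0.5] w -0.0
(0, -32, 225) [-0.0018  0.0384 -0.0016] [ 0.0003 -0.0005 -0.0002]
(0, 0, 225) [-0.0018  0.0704 -0.0016] [ 0.0003 -0.0005 -0.0002]
(0, 18, 225) [-0.0018  0.0884 -0.0016] [ 0.0003 -0.0005 -0.0002]
```

View pics/b3_side.png

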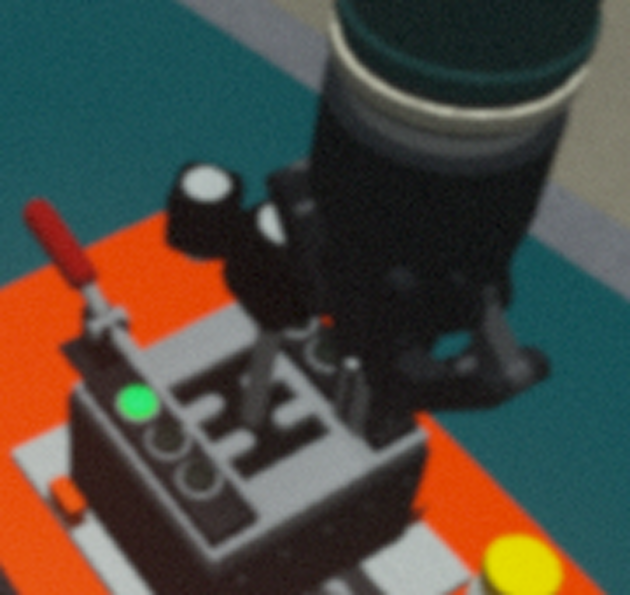

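Emit:
apply_moves --plan '[[[0,-0.02,-0.003,0,0,0,1],[-0.03,-0.02,-0.003,0,0,0,1],[-0.065,-0.02,-0.003,0,0,0,1],[-0.07,0,-0.003,0,0,0,1],[-0.07,0.035,-0.003,0,0,0,1],[-0.07,0.07,-0.003,0,0,0,1],[-0.07,0.07,-0.003,0,0,0,1],[-0.07,0.07,-0.003,0,0,0,1]]]'

```text
time: 5.83
tool_pos: [0.6516, -0.1199, 0.2265]
tcp_rot: [-0.242, -3.132, -0.001]
wrist_force: [0.8, -0.5, 0.2]
width: 0.002
```

```bash
python3 lev.py b4;python3 -c "
from h import *
mv((32,0,228));print(readout.read_state()['q'])"
```

```text
side [363, 188, 12, 8, 70] [368.6 191.8] yoke 0.187 lever -0.031
side [385, 197, 17, 13, 156] [392.9 203. ] yoke -0.009 lever 0.037
top [370, 172, 22, 12, 190] [380.7 177.4] yoke 0.120 lever 0.126
top [415, 179, 11, 29, 190] [420.1 190. ] yoke -0.235 lever 0.073
top [391, 183, 11, 14, 123] [395.7 189.9] yoke -0.022 lever 0.037
top [404, 191, 9, 14, 95] [408.4 198. ] yoke -0.139 lever -0.014
t 5.93 tcpF [ 70.   -0.6 226.8] Ff [ 0.7 -0.9  0.3] w 0.0
(32, 0, 228) [ 0.038   0.0006 -0.0012] [ 0.     -0.0001  0.0003]
[-2.22960946e-01  2.43172314e-01  1.63788902e+00 -7.84556200e-07
  1.26080407e+00 -1.63673816e+00]
```

View pics/b4_side.png

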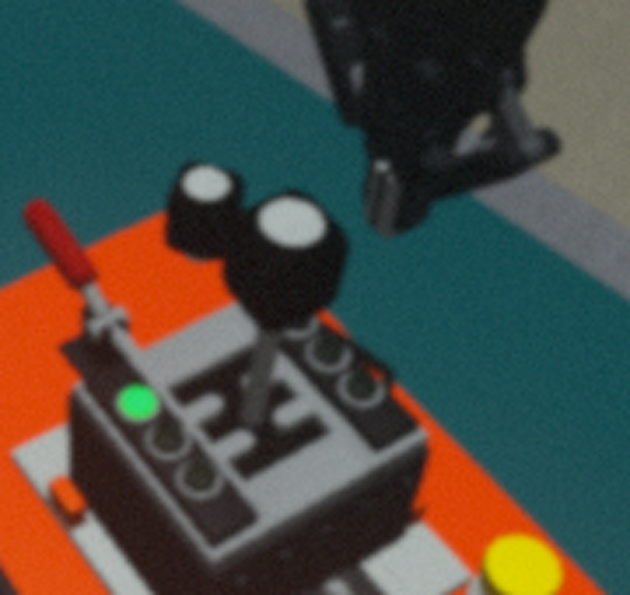

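Emit:
apply_moves --plan '[[[0.01,0,-0.001,0,0,0,1],[0.018,0,-0.001,0,0,0,1],[0.023,0,-0.001,0,0,0,1],[0.028,0,-0.001,0,0,0,1],[0.033,0,-0.001,0,0,0,1],[0.036,0,-0.001,0,0,0,1],[0.039,0,-0.001,0,0,0,1],[0.039,0,-0.001,0,0,0,1]]]'

```text
time: 6.6
tool_pos: [0.6123, -0.1161, 0.229]
tcp_rot: [0.248, 3.13, 0.0]
wrist_force: [1.3, -1.6, 0.7]
width: 0.004
```

```bash
python3 lev.py b5;python3 -c "
from h import *
mv((31,0,228))"
```

```text
side [363, 188, 12, 8, 72] [368.4 191.9] yoke 0.188 lever -0.032
side [381, 199, 17, 13, 165] [388.8 205. ] yoke -0.009 lever 0.000
side [361, 232, 18, 14, 79] [369.7 238. ] yoke -0.154 lever -0.265
top [390, 187, 11, 14, 122] [394.9 194.2] yoke -0.020 lever -0.001
top [415, 186, 17, 30, 174] [420.6 198.7] yoke -0.249 lever -0.000
t 6.7 tcpF [ 31.   -0.6 228.6] Ff [0.2 0.1 1.2] w 0.0
(31, 0, 228) [-0.      0.0006  0.0006] [0.0002 0.0003 0.    ]
```

Lever at 0.000. Slow retreat now and check.

Emit:
apply_moves --plan '[[[-0.001,0,0,0,0,0,1],[-0.002,0,0,0,0,0,1],[-0.003,0,0,0,0,0,1],[-0.005,0,0,0,0,0,1],[-0.008,0,0,0,0,0,1],[-0.012,0,0,0,0,0,1],[-0.016,0,0,0,0,0,1],[-0.02,0,0,0,0,0,1]]]'

```text
time: 7.37
tool_pos: [0.6325, -0.1191, 0.2282]
tcp_rot: [0.248, 3.132, 0.001]
wrist_force: [0.7, 0.3, 0.1]
width: -0.001
```

```bash
python3 lev.py b6;python3 -c "
from h import *
mv((31,0,228))"
```

```text
side [363, 188, 12, 9, 72] [368.4 192. ] yoke 0.186 lever -0.033
side [381, 199, 17, 13, 164] [388.8 205.1] yoke -0.010 lever -0.000
t 7.47 tcpF [ 51.5  -0.5 228.2] Ff [0.1 1.2 0.3] w -0.0
(31, 0, 228) [0.0205 0.0005 0.0002] [0.0002 0.0001 0.    ]
```

Emit:
apply_moves --plan '[[[-0.025,0,0,0,0,0,1],[-0.025,0,0,0,0,0,1],[-0.025,0,-0.04,0,0,0,1],[-0.025,0,-0.08,0,0,0,1],[-0.025,-0.03,-0.09,0,0,0.5,1],[-0.025,-0.065,-0.09,0,0,0.5,1],[0.01,-0.08,-0.09,0,0,0.5,1],[0.05,-0.08,-0.09,0,0,0.5,1]]]'

```text
time: 8.13
tool_pos: [0.5699, -0.1935, 0.3169]
tcp_rot: [-1.027, -2.968, 0.002]
wrist_force: [-0.7, -0.0, -0.2]
width: -0.0
```

```bash
sed -i 's/^def mv(\*t):/def mv(*t,k=0):/; s/    turn=(R.inv/    RT=RT*Ro.from_rotvec([0,0,k*np.pi\/2])\n    turn=(R.inv/' h.py; python3 lev.py b7;python3 -c "
from h import *
mv((0,-75,318),(0,-75,228),k=1)"
```

```text
side [363, 188, 12, 9, 75] [368.5 191.9] yoke 0.187 lever -0.033
side [381, 199, 17, 13, 169] [388.8 205. ] yoke -0.009 lever -0.000
top [387, 187, 14, 14, 160] [393.6 193.8] yoke -0.008 lever 0.000
t 8.23 tcpF [ -5.6 -81.1 315.9] Ff [0.1 0.1 0. ] w 0.0
(0, -75, 318) [-0.002   0.008  -0.0022] [-0.0019 -0.0018  0.3393]
(0, -75, 228) [-0.0026  0.0082  0.0878] [-0.0019 -0.0018  0.3393]
```

Emit:
apply_moves --plan '[[[-0.002,0.008,0,0,0,0.34,1],[-0.002,0.008,0,0,0,0.34,1],[-0.002,0.008,0,0,0,0.34,1],[-0.002,0.008,0,0,0,0.34,1],[-0.002,0.008,0,0,0,0.34,1],[-0.002,0.008,0,0,0,0.34,1],[-0.002,0.008,0,0,0,0.34,1],[-0.002,0.008,0,0,0,0.34,1]]]'

```text
time: 8.9
tool_pos: [0.5769, -0.1848, 0.3185]
tcp_rot: [2.321, 2.117, 0.002]
wrist_force: [-0.3, -0.4, -0.4]
width: 0.002
```

```bash
python3 -c "
from h import *
mv((0,-75,318),(0,-75,228),k=1)"
```

```text
t 8.9 tcpF [  6.6 -74.2 318.5] Ff [-0.2 -0.4 -0.4] w 0.0
(0, -75, 318) [-0.0003 -0.0067  0.0005] [ 0.0003 -0.0002  0.021 ]
(0, -75, 228) [-0.0004 -0.0067  0.0905] [ 0.0003 -0.0002  0.021 ]
```

Emit:
apply_moves --plan '[[[0,-0.007,0,0,0,0.021,1],[0,-0.007,0.03,0,0,0.021,1],[0,-0.007,0.06,0,0,0.021,1],[0,-0.007,0.09,0,0,0.021,1],[0,-0.007,0.09,0,0,0.021,1],[0,-0.007,0.09,0,0,0.021,1],[0,-0.007,0.09,0,0,0.021,1],[0,-0.007,0.09,0,0,0.021,1]]]'

```text
time: 9.57
tool_pos: [0.5713, -0.185, 0.2312]
tcp_rot: [2.382, 2.043, 0.004]
wrist_force: [0.0, -0.6, 0.2]
width: 0.002
```

```bash
python3 lev.py b8; python3 -c "
from h import *
mv((0,-31,228),(0,20,228),k=1)"
```

```text
side [363, 188, 12, 9, 77] [368.5 191.9] yoke 0.186 lever -0.032
side [381, 199, 17, 13, 170] [388.8 205. ] yoke -0.009 lever 0.000
top [387, 187, 14, 14, 161] [393.5 193.7] yoke -0.008 lever 0.001
t 9.67 tcpF [  0.9 -75.2 231. ] Ff [-1.  -0.7  0.2] w -0.0
(0, -31, 228) [ 0.0442 -0.0007  0.003 ] [0.0014 0.0001 0.0016]
(0, 20, 228) [ 0.0952 -0.0005  0.003 ] [0.0014 0.0001 0.0016]
```

View pics/b8_side.png

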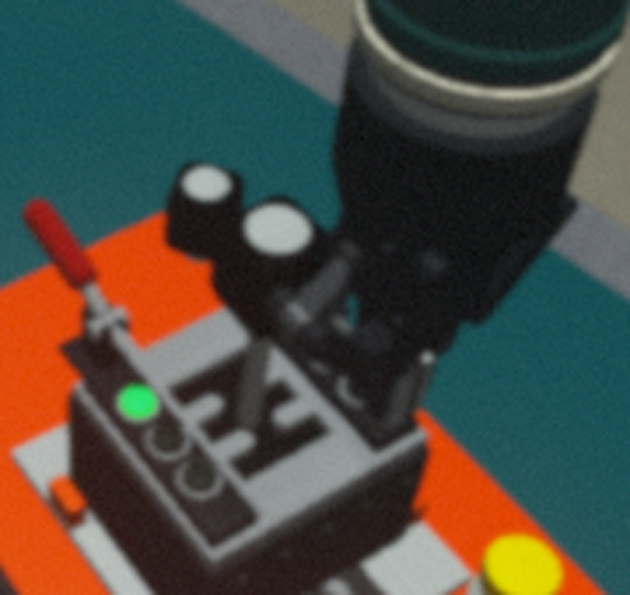

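Emit:
apply_moves --plan '[[[0.02,-0.0007,0.003,0.001,0,0.0016,1],[0.035,-0.0007,0.003,0.001,0,0.0016,1],[0.042,-0.0007,0.003,0.001,0,0.0016,1],[0.046,-0.0007,0.003,0.001,0,0.0016,1],[0.05,-0.0007,0.003,0.001,0,0.0016,1],[0.055,-0.0007,0.003,0.001,0,0.0016,1],[0.06,-0.0007,0.003,0.001,0,0.0016,1],[0.06,-0.0007,0.003,0.001,0,0.0016,1]]]'

```text
time: 10.33
tool_pos: [0.5783, -0.1242, 0.2254]
tcp_rot: [-2.388, -2.037, 0.001]
wrist_force: [0.4, 0.1, -1.0]
width: -0.001
```

```bash
python3 lev.py b9; python3 -c "
from h import *
mv((0,20,228),k=1)"
```

```text
top [386, 172, 20, 13, 178] [396.1 177.7] yoke -0.012 lever 0.144
top [375, 185, 10, 15, 119] [379.7 191.7] yoke 0.111 lever 0.000
t 10.43 tcpF [ -1.9 -14.6 224.9] Ff [ 0.6 -0.7  0.2] w 0.0
(0, 20, 228) [ 0.0346  0.0019 -0.0031] [-0.0012 -0.0004  0.    ]
```

Emit:
apply_moves --plan '[[[0.005,0.0015,-0.002,-0.001,0,0,1],[0.01,0.0015,-0.003,-0.001,0,0,1],[0.014,0.0015,-0.003,-0.001,0,0,1],[0.018,0.0015,-0.003,-0.001,0,0,1],[0.022,0.0015,-0.003,-0.001,0,0,1],[0.025,0.0015,-0.003,-0.001,0,0,1],[0.028,0.0015,-0.003,-0.001,0,0,1],[0.028,0.0015,-0.003,-0.001,0,0,1]]]'

```text
time: 11.1
tool_pos: [0.5841, -0.0968, 0.2283]
tcp_rot: [-2.389, -2.039, -0.002]
wrist_force: [-0.4, -0.9, -1.0]
width: -0.0
```

```bash
python3 lev.py c1; python3 -c "
from h import *
mv((0,22,228),k=1)"
```

```text
top [362, 170, 20, 12, 183] [372.  175.4] yoke 0.197 lever 0.135
top [415, 192, 17, 24, 89] [421.9 205.3] yoke -0.270 lever -0.055
top [395, 203, 17, 20, 178] [404.6 213.6] yoke -0.129 lever -0.151
t 11.2 tcpF [  0.   13.5 228.4] Ff [ 0.6 -0.4  0.3] w -0.0
(0, 22, 228) [ 0.0085 -0.      0.0004] [ 0.0002 -0.0004  0.    ]
```

View pics/c1_side.png

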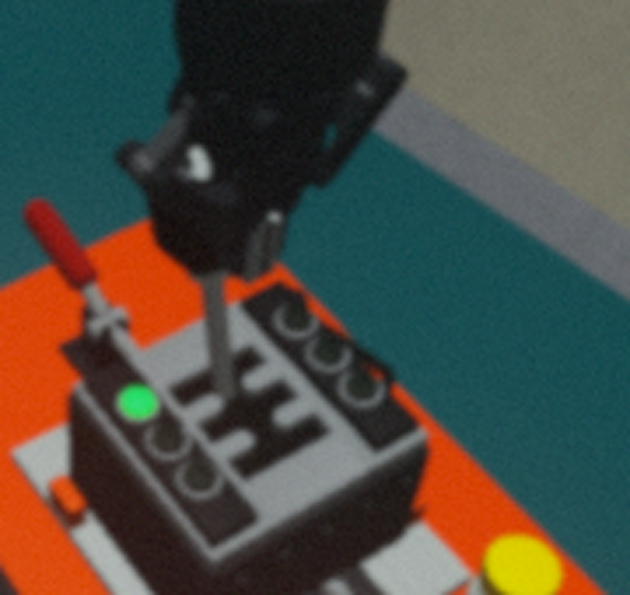

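View pics/c1_top.png

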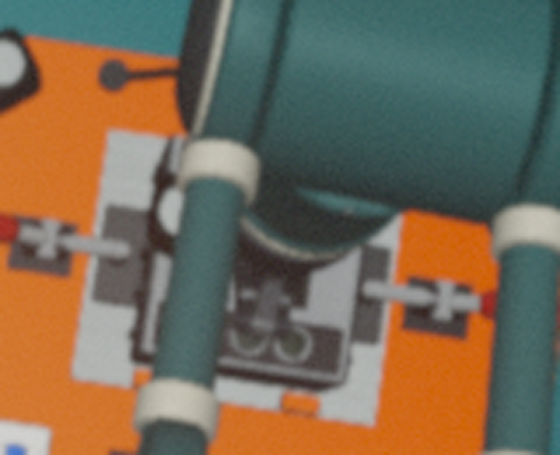

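Emit:
apply_moves --plan '[[[0.001,0,0,0,0,0,1],[0.002,0,0,0,0,0,1],[0.003,0,0,0,0,0,1],[0.004,0,0,0,0,0,1],[0.005,0,0,0,0,0,1],[0.006,0,0,0,0,0,1],[0.006,0,0,0,0,0,1],[0.006,0,0,0,0,0,1]]]'

```text
time: 11.87
tool_pos: [0.5849, -0.0916, 0.2283]
tcp_rot: [-2.39, -2.039, -0.001]
wrist_force: [-1.0, -1.6, -0.3]
width: 0.003
```

```bash
python3 lev.py c2; python3 -c "
from h import *
mv((0,22,228),k=1)"
```

```text
top [357, 170, 20, 12, 181] [366.9 175.2] yoke 0.241 lever 0.131
top [415, 190, 17, 26, 121] [421.2 202. ] yoke -0.259 lever -0.028
t 11.97 tcpF [-1.000e-01  1.910e+01  2.283e+02] Ff [-0.5 -0.9 -0.4] w 0.0
(0, 22, 228) [0.0029 0.0001 0.0003] [ 0.0001 -0.0002 -0.    ]
```

View pics/c2_side.png

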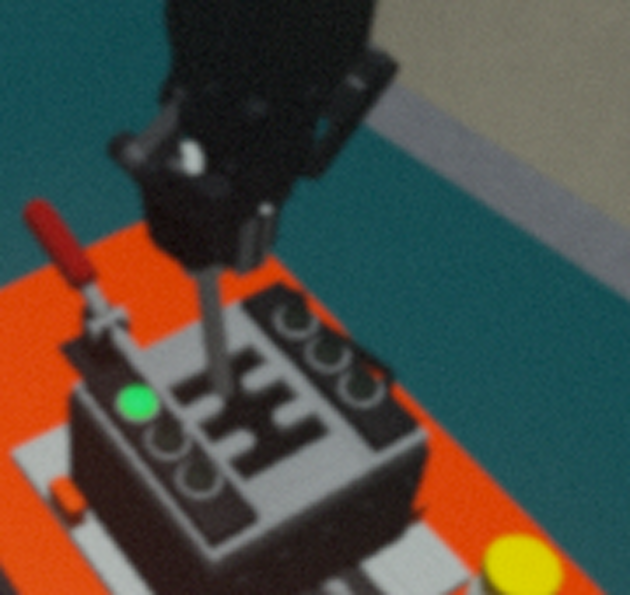

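Emit:
apply_moves --plan '[[[0.001,0,0,0,0,0,1],[0.002,0,0,0,0,0,1],[0.003,0,0,0,0,0,1],[0.004,0,0,0,0,0,1],[0.004,0,0,0,0,0,1],[0.004,0,0,0,0,0,1],[0.004,0,0,0,0,0,1],[0.004,0,0,0,0,0,1]]]'

```text
time: 12.63
tool_pos: [0.5855, -0.0876, 0.2283]
tcp_rot: [-2.39, -2.039, -0.001]
wrist_force: [-0.2, -0.9, -0.4]
width: -0.003
```

```bash
python3 -c "
from h import *
mv((0,-75,228),k=1)"
```

```text
t 12.63 tcpF [-1.000e-01  2.310e+01  2.283e+02] Ff [-0.1 -0.9 -0.4] w -0.0
(0, -75, 228) [-0.0981  0.0001  0.0002] [ 0.0001 -0.0002 -0.    ]
```

Not yet against the stop; another small step.

Emit:
apply_moves --plan '[[[0.001,0,0,0,0,0,1],[0.001,0,0,0,0,0,1],[0.002,0,0,0,0,0,1],[0.002,0,0,0,0,0,1],[0.003,0,0,0,0,0,1],[0.003,0,0,0,0,0,1],[0.003,0,0,0,0,0,1],[0.003,0,0,0,0,0,1]]]'

```text
time: 13.3
tool_pos: [0.5859, -0.0848, 0.2282]
tcp_rot: [-2.39, -2.039, -0.001]
wrist_force: [0.1, -1.1, -0.7]
width: -0.001
```

```bash
python3 lev.py c3;python3 -c "
from h import *
mv((0,-75,228),k=1)"
```

```text
top [415, 189, 10, 18, 97] [419.7 194.9] yoke -0.237 lever 0.030
t 13.4 tcpF [-2.000e-01  2.600e+01  2.282e+02] Ff [ 0.4 -1.9 -0.5] w 0.0
(0, -75, 228) [-0.101   0.0002  0.0002] [ 0.     -0.0002 -0.0001]
```

View pics/c3_side.png

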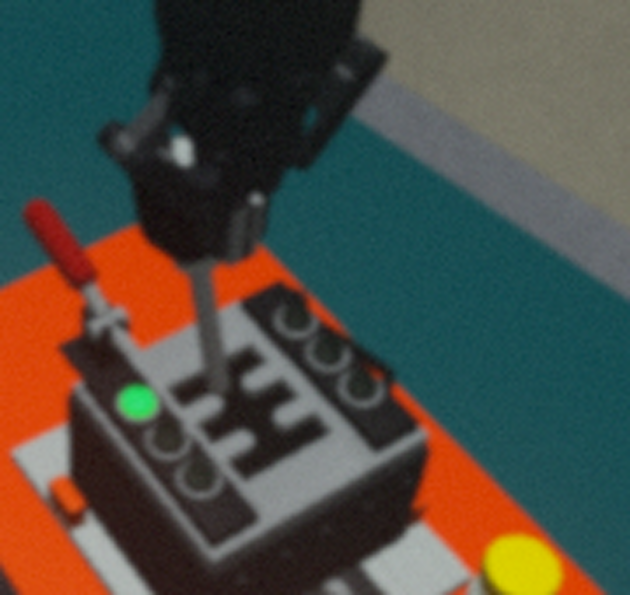

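Emit:
apply_moves --plan '[[[-0.002,0,0,0,0,0,1],[-0.005,0,0,0,0,0,1],[-0.015,0,0,0,0,0,1],[-0.035,0,0,0,0,0,1],[-0.05,0,0,0,0,0,1],[-0.05,0,0,0,0,0,1],[-0.05,0,0,0,0,0,1],[-0.05,0,0,0,0,0,1]]]'

```text
time: 14.07
tool_pos: [0.5781, -0.1341, 0.2282]
tcp_rot: [-2.39, -2.038, -0.002]
wrist_force: [0.2, -0.0, -0.5]
width: -0.002
```

```bash
python3 lev.py c4;python3 -c "
from h import *
mv((0,26,228),k=1)"
```

```text
side [354, 180, 15, 7, 87] [361.  182.9] yoke 0.326 lever -0.002
top [395, 172, 20, 13, 185] [404.7 177.5] yoke -0.086 lever 0.159
top [349, 182, 14, 14, 151] [355.2 188.8] yoke 0.325 lever 0.000
top [374, 186, 18, 13, 77] [382.4 191.3] yoke 0.089 lever 0.007
top [354, 205, 33, 14, 169] [365.3 211.5] yoke 0.210 lever -0.184
t 14.17 tcpF [-1.000e-01 -2.350e+01  2.282e+02] Ff [-0.4 -1.6 -0.1] w 0.0
(0, 26, 228) [0.0495 0.0002 0.0003] [ 0.0001 -0.0003  0.0001]
```

View pics/c4_side.png

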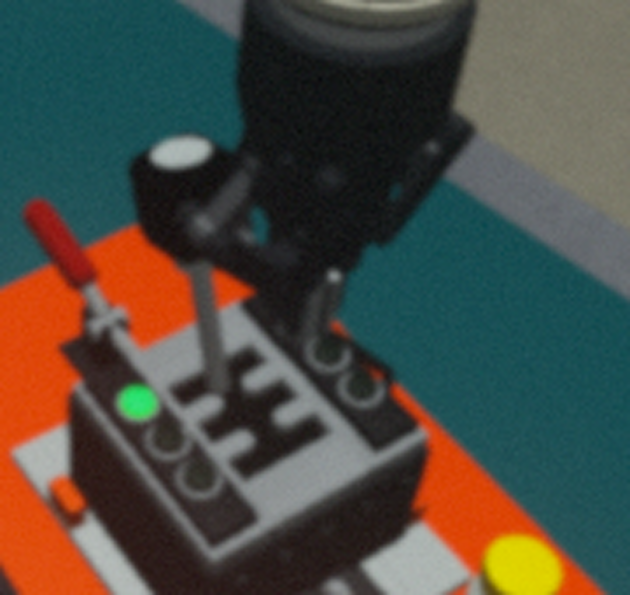

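Emit:
apply_moves --plan '[[[-0.01,0,-0.03,0,0,0,1],[-0.01,0,-0.06,0,0,0,1],[0,0.02,-0.09,0,0,-0.5,1],[0.03,0.05,-0.09,0,0,-0.5,1],[0.06,0.075,-0.09,0,0,-0.5,1],[0.08,0.075,-0.09,0,0,-0.5,1],[0.08,0.075,-0.09,0,0,-0.5,1],[0.08,0.075,-0.09,0,0,-0.5,1]]]'

```text
time: 14.83
tool_pos: [0.6654, -0.0644, 0.3177]
tcp_rot: [-1.463, -2.779, -0.001]
wrist_force: [-0.3, -0.2, 0.1]
width: -0.002
```

```bash
python3 -c "
from h import *
mv((75,57,318),(75,57,224))"
```

```text
t 14.83 tcpF [ 75.1  58.7 317.7] Ff [-0.3 -0.3  0.1] w -0.0
(75, 57, 318) [-0.0011 -0.0012 -0.0003] [ 2.000e-04 -3.000e-04 -2.582e-01]
(75, 57, 224) [-0.0012 -0.0012  0.0937] [ 2.000e-04 -3.000e-04 -2.582e-01]
```

Emit:
apply_moves --plan '[[[-0.001,-0.001,0,0,0,-0.258,1],[-0.001,-0.001,0,0,0,-0.258,1],[-0.001,-0.001,0,0,0,-0.258,1],[-0.001,-0.001,0,0,0,-0.258,1],[-0.001,-0.001,0,0,0,-0.258,1],[-0.001,-0.001,0.03,0,0,-0.258,1],[-0.001,-0.001,0.06,0,0,-0.258,1],[-0.001,-0.001,0.09,0,0,-0.258,1]]]'

```text
time: 15.5
tool_pos: [0.6652, -0.0675, 0.2284]
tcp_rot: [0.258, 3.128, 0.001]
wrist_force: [-0.9, -0.2, -0.5]
width: 0.003
```

```bash
python3 lev.py d1; python3 -c "
from h import *
mv((30,57,222),(-17,57,222))"
```

```text
side [354, 180, 15, 7, 82] [361.1 182.9] yoke 0.325 lever -0.001
top [349, 182, 14, 14, 154] [355.1 188.7] yoke 0.325 lever 0.000
t 15.6 tcpF [ 70.5  55.4 221.2] Ff [-1.   0.1 -1. ] w -0.0
(30, 57, 222) [ 0.0405  0.0012 -0.0003] [ 0.0002 -0.0038 -0.003 ]
(-17, 57, 222) [0.0875 0.0008 0.0003] [ 0.0002 -0.0038 -0.003 ]
```

View pics/d1_side.png

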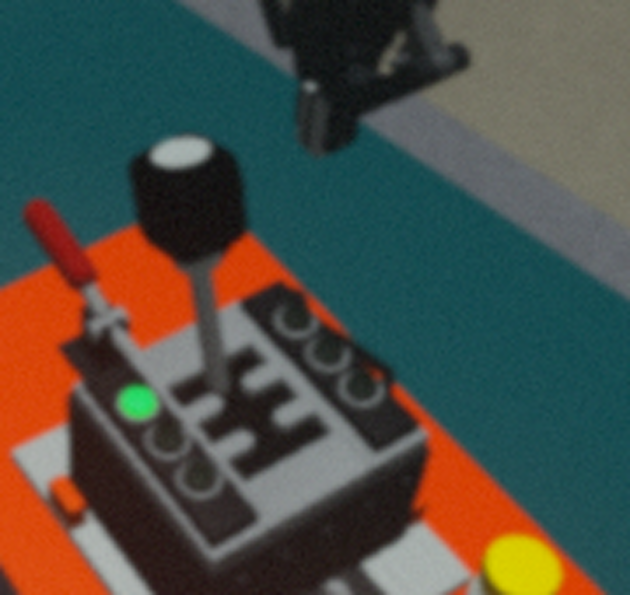

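Emit:
apply_moves --plan '[[[0.015,0.001,0,0,0,-0.003,1],[0.03,0.001,0,0,0,-0.003,1],[0.037,0.001,0,0,0,-0.003,1],[0.042,0.001,0,0,0,-0.003,1],[0.047,0.001,0,0,0,-0.003,1],[0.053,0.001,0,0,0,-0.003,1],[0.06,0.001,0,0,0,-0.003,1],[0.065,0.001,0,0,0,-0.003,1]]]'

```text
time: 16.27
tool_pos: [0.6007, -0.0565, 0.2292]
tcp_rot: [0.249, 3.13, 0.001]
wrist_force: [2.2, -0.0, 1.5]
width: -0.006
```

```bash
python3 lev.py d2; python3 -c "
from h import *
mv((-17,57,222))"
```

```text
side [342, 186, 15, 8, 93] [348.9 189.4] yoke 0.324 lever -0.115
top [417, 172, 21, 12, 187] [427.5 177.1] yoke -0.297 lever 0.204
top [347, 196, 14, 15, 159] [353.2 202.7] yoke 0.325 lever -0.122
t 16.37 tcpF [  9.3  56.3 228.6] Ff [ 1.3 -0.5  0.3] w 0.0
(-17, 57, 222) [0.0263 0.0007 0.0066] [ 0.0002  0.0001 -0.0003]
```

View pics/d2_side.png

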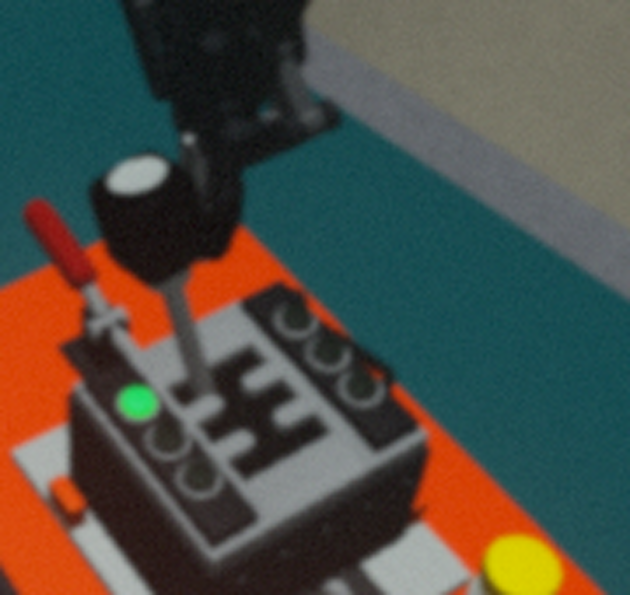

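Emit:
apply_moves --plan '[[[0.004,0.0005,0.002,0,0,0,1],[0.008,0.0005,0.004,0,0,0,1],[0.012,0.0005,0.004,0,0,0,1],[0.015,0.0005,0.004,0,0,0,1],[0.018,0.0005,0.004,0,0,0,1],[0.021,0.0005,0.004,0,0,0,1],[0.024,0.0005,0.004,0,0,0,1],[0.024,0.0005,0.004,0,0,0,1]]]'

```text
time: 17.03
tool_pos: [0.5781, -0.0522, 0.2244]
tcp_rot: [0.249, 3.128, 0.001]
wrist_force: [5.8, -0.8, -2.3]
width: -0.002
```

```bash
python3 lev.py d3; python3 -c "
from h import *
mv((-17,57,222))"
```

```text
side [328, 194, 14, 11, 105] [334.5 199.3] yoke 0.322 lever -0.251
top [414, 193, 20, 13, 190] [423.7 198.4] yoke -0.278 lever 0.007
top [345, 211, 14, 14, 151] [351.8 217.6] yoke 0.325 lever -0.251
t 17.13 tcpF [-13.   57.  224.4] Ff [ 6.5  0.5 -3.1] w -0.0
(-17, 57, 222) [0.004  0.     0.0024] [ 0.0003  0.0011 -0.0003]
```

Emit:
apply_moves --plan '[[[0.001,0,0,0,0,0,1],[0.001,0,0,0,0,0,1],[0.002,0,0,0,0,0,1],[0.002,0,0,0,0,0,1],[0.003,0,0,0,0,0,1],[0.003,0,0,0,0,0,1],[0.004,0,0,0,0,0,1],[0.004,0,0,0,0,0,1]]]'

```text
time: 17.8
tool_pos: [0.5771, -0.052, 0.225]
tcp_rot: [0.249, 3.121, 0.001]
wrist_force: [14.0, -1.8, -5.3]
width: 0.002
```

```bash
python3 lev.py d4; python3 -c "
from h import *
mv((-17,57,222))"
```

```text
side [327, 195, 15, 10, 107] [334.2 199.5] yoke 0.323 lever -0.254
top [413, 196, 21, 13, 196] [423.3 201.4] yoke -0.278 lever -0.019
top [371, 209, 21, 11, 76] [382.5 215.2] yoke 0.058 lever -0.195
top [345, 212, 14, 14, 149] [351.7 218. ] yoke 0.325 lever -0.254
t 17.9 tcpF [-14.  57. 225.] Ff [13.6  0.3 -5.8] w -0.0
(-17, 57, 222) [ 0.003  -0.0001  0.003 ] [ 0.0004  0.0032 -0.0003]
```

Emit:
apply_moves --plan '[[[0.001,0,0,0,0,0,1],[0.002,0,0,0,0,0,1],[0.003,0,0,0,0,0,1],[0.004,0,0,0,0,0,1],[0.005,0,0,0,0,0,1],[0.006,0,0,0,0,0,1],[0.006,0,0,0,0,0,1],[0.006,0,0,0,0,0,1]]]'

```text
time: 18.57
tool_pos: [0.5759, -0.0517, 0.2258]
tcp_rot: [0.248, 3.111, -0.0]
wrist_force: [26.0, -3.9, -12.5]
width: -0.002
```

```bash
python3 lev.py d5; python3 -c "
from h import *
mv((-17,57,222))"
```

```text
side [327, 195, 14, 11, 109] [333.5 200. ] yoke 0.323 lever -0.260
top [413, 200, 21, 12, 190] [422.6 206. ] yoke -0.278 lever -0.059
top [393, 206, 18, 17, 171] [403.8 214.4] yoke -0.123 lever -0.159
top [371, 209, 21, 11, 72] [383.3 215.5] yoke 0.051 lever -0.196
top [345, 212, 14, 14, 144] [351.6 218.9] yoke 0.326 lever -0.263
t 18.67 tcpF [-15.3  57.1 225.8] Ff [ 26.9   0.7 -11.7] w 0.0
(-17, 57, 222) [ 0.0018 -0.0001  0.0037] [ 0.0005  0.0067 -0.0004]
```

View pics/d5_side.png

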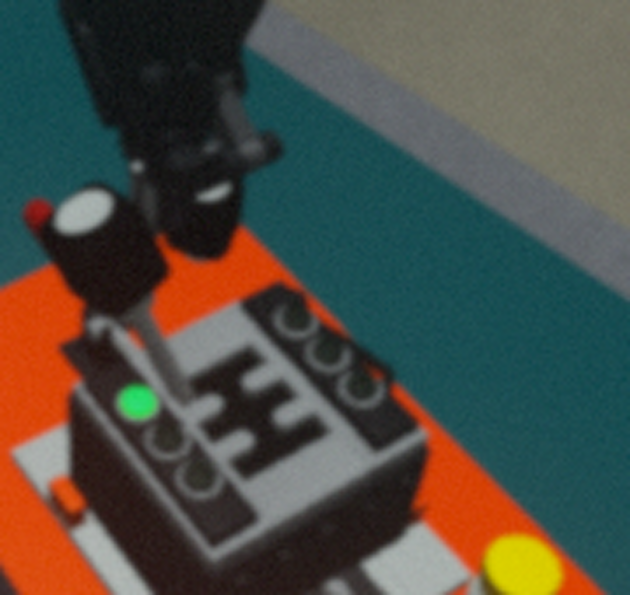

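Emit:
apply_moves --plan '[[[-0.002,0,0,0,0,0,1],[-0.005,0,0,0,0,0,1],[-0.007,0,0,0,0,0,1],[-0.009,0,0,0,0,0,1],[-0.012,0,0,0,0,0,1],[-0.018,0,0,0,0,0,1],[-0.026,0,0,0,0,0,1],[-0.04,0,0,0,0,0,1]]]'

```text
time: 19.33
tool_pos: [0.6057, -0.0568, 0.2237]
tcp_rot: [-0.249, -3.129, -0.001]
wrist_force: [-1.8, -0.9, 0.7]
width: -0.0
```

```bash
python3 lev.py e1; python3 -c "
from h import *
mv((75,57,222))"
```

```text
side [327, 195, 14, 11, 109] [333.5 200. ] yoke 0.323 lever -0.260
top [416, 164, 22, 13, 191] [427.4 169.6] yoke -0.295 lever 0.275
top [356, 192, 12, 13, 130] [361.5 198.4] yoke 0.258 lever -0.077
top [345, 212, 14, 14, 154] [351.7 218.5] yoke 0.325 lever -0.259
t 19.43 tcpF [ 16.9  56.6 223.7] Ff [ 0.1 -0.6 -0.1] w -0.0
(75, 57, 222) [-0.0581  0.0004  0.0017] [ 0.0001 -0.0001 -0.0004]
```

View pics/e1_side.png

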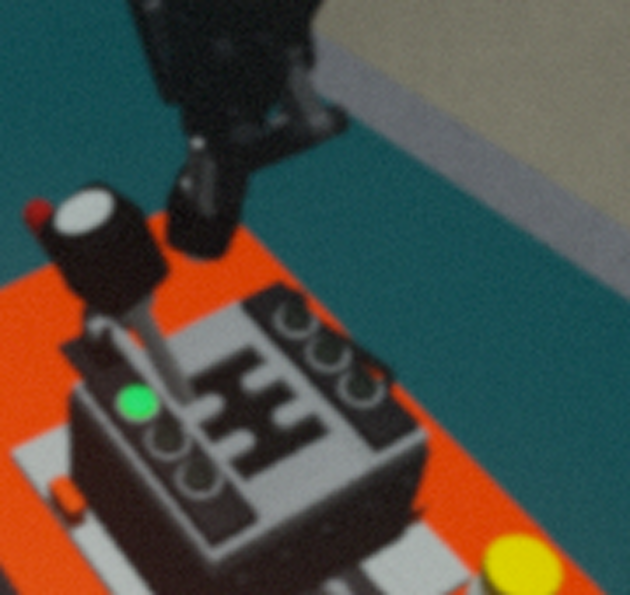

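Emit:
apply_moves --plan '[[[-0.03,0,0,0,0,0,1],[-0.06,0,0,0,0,0,1],[-0.06,0,-0.03,0,0,0,1],[-0.06,0.02,-0.07,0,0,0,1],[-0.06,0.06,-0.1,0,0,0,1],[-0.06,0.1,-0.1,0,0,0,1],[-0.06,0.14,-0.1,0,0,0,1],[-0.06,0.14,-0.1,0,0,0,1]]]'

```text
time: 20.1
tool_pos: [0.6883, 0.0782, 0.3254]
tcp_rot: [0.242, 3.131, 0.007]
wrist_force: [-0.5, -1.1, -0.9]
width: 0.002
```

Emit:
apply_moves --plan '[[[0,0.04,0,0,0,0,1],[0,0.08,0,0,0,0,1],[0,0.12,0,0,0,0,1],[0,0.12,0,0,0,0,1],[0,0.12,0,0,0,0,1],[0,0.12,0,0,0,0,1],[0,0.12,0,0,0,0,1],[0,0.12,0,0,0,0,1]]]'

```text
time: 20.77
tool_pos: [0.7068, 0.1886, 0.3244]
tcp_rot: [-0.252, -3.131, -0.0]
wrist_force: [-0.1, 0.2, 0.3]
width: -0.002
```

```bash
python3 lev.py f1; python3 - <<'E'
from h import *
mv((75,57,222))
a=[cv2.resize(read_camera(n)[:,:,::-1],(400,250),interpolation=cv2.INTER_AREA) for n in('side','top')]
cv2.imwrite('pics/f.png',np.hstack(a))
E
```

```text
side [327, 196, 14, 9, 90] [333.4 200. ] yoke 0.324 lever -0.260
top [378, 167, 16, 7, 61] [385.7 169.9] yoke 0.087 lever 0.201
top [428, 175, 14, 15, 64] [432.2 183.9] yoke -0.347 lever 0.151
top [345, 212, 14, 14, 157] [351.7 218.5] yoke 0.325 lever -0.259
t 20.87 tcpF [ 76.3 315.2 324.7] Ff [-0.4 -1.1  0.4] w -0.0
(75, 57, 222) [ 0.0007 -0.2582  0.1025] [ 0.0002  0.0001 -0.0009]
```

View pics/f.png

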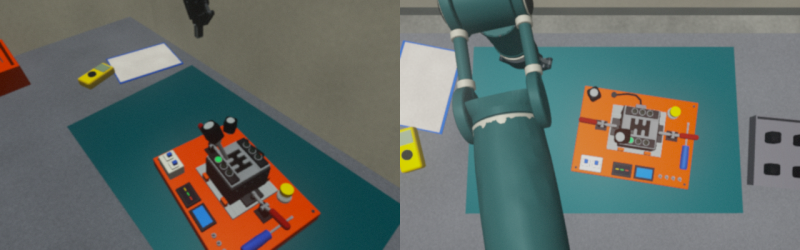

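View pics/f1_top.png

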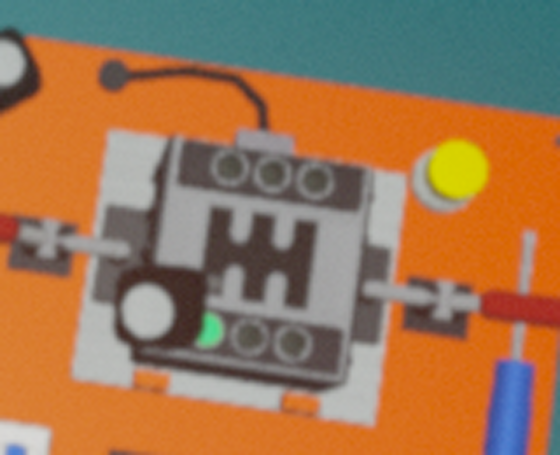

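The pictures show the lever in the near-left slot beside the lit lamp. The knob's disc is at side (333,200) and top (352,218), the arm is clear, and the loose things have not moved.

```bash
python3 -c "
from workcell import bot
print(bot.finish_job())"
```

```text
the job is handed in; nothing more can be done
None
```

The lever is in the near-left slot, beside the lit lamp, and I've handed the job in at about 21 s of the 54 s allowed. I pushed it with the shut fingers, never gripping it: from the middle lane back to neutral, left across to the left lane, then near into the slot.

**Last checks:**
- **Position:** after I let go, both cameras put the lever at -0.26 and the yoke at +0.325. I take that as home, but it's at the low end of the 0.26–0.28 you gave for the slot's end, and my measurement is only good to about 0.01.
- **End stop:** the push met firm resistance, about 27 N against the usual 2 N or so, and the lever did not spring back.
- **Arm and loose things:** the arm is clear and the wrist force is near zero. The spare knob, jar and screwdriver look unmoved in the pictures.

**One thing went wrong on the way:** after the first push to neutral, the lever drifted back far by about 0.03 when I moved the fingers away quickly. I didn't find out why. I pushed it to neutral again, backed away slowly and checked it read 0.00 before moving it sideways; it entered no other slot.

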